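# Tare the empty bottle on the lab balance and print the zero

## Task

The empty bottle on the balance has to be tared before it is filled: with the fingertips, press the round key left of the display to switch the balance on, then the long bar key in front of the display to tare, then the square key right of the display to print the zero (left and right as seen from the robot, which faces the front of the balance). Press each key lightly for a moment and let it come up before the next. Do not press the two other keys or touch the pan or its bottle, leave everything else on the bench where it is, and finish with the hand clear.

Things in the scene. Friction and masses are not known exactly. Their poses are not given: they have to be found in the camera images.
- balance: Top-loading laboratory balance, fixed on the bench: white shell over a dark base, 320 mm deep (x) x 220 wide (y) x 70 high, plus the pan. Origin: centre of its footprint, on the bench. Its x axis points from its front to its back, away from the robot (turned up to 0.4 rad either way), y to the left, z up. Pushing on any part of it with more than 20 N is too hard.
- panel (a point): Centre of the face of the dark control panel, 98 mm (x) x 208 wide (y), 59 mm above the bench, sloping down to the front at 0.21 rad (12 deg); x uphill, y left, z its normal. A blank grey display (100 wide x 32) in its rear half has the round key on its left, the square key on its right; the front row is small key, long bar key, small key. Keys are 50 mm or more apart, centre to centre.
- pan: Round stainless weighing pan of the balance, radius 72 mm, 6 mm thick; origin at the centre of its underside, 79 mm above the bench, its front edge 14 mm in front of the balance's origin. Not to be touched.
- key_on (a joint): On key: round key, 17 mm across, left of the display. Light grey like the other keys. Value in m: 0 = up (rest), 0.004 = fully down. It springs back when released: 1 N to start moving, 5 N at the bottom. The press counts when it is more than 0.002 m down for 0.1 s.
- key_on_top (a point): Centre of the top face of the round on key (17 mm across), 6 mm above the panel at rest; it sinks with the key. Its z axis is the key's outward normal, 0.21 rad (12 deg) off vertical, leaning to the front; press against it. x runs uphill along the panel towards the pan, y to the left.
- key_tare (a joint): Tare key: long bar key, 50 mm wide (y) x 14 mm, in the middle in front of the display. Light grey like the other keys. Value in m: 0 = up (rest), 0.004 = fully down. It springs back when released: 1 N to start moving, 5 N at the bottom. The press counts when it is more than 0.002 m down for 0.1 s.
- key_tare_top (a point): Centre of the top face of the long tare key (50 x 14 mm), 6 mm above the panel at rest; it sinks with the key. Its z axis is the key's outward normal, 0.21 rad (12 deg) off vertical, leaning to the front; press against it. x runs uphill along the panel towards the pan, y to the left.
- key_print (a joint): Print key: square key, 16 x 16 mm, right of the display. Light grey like the other keys. Value in m: 0 = up (rest), 0.004 = fully down. It springs back when released: 1 N to start moving, 5 N at the bottom. The press counts when it is more than 0.002 m down for 0.1 s.
- key_print_top (a point): Centre of the top face of the square print key (16 x 16 mm), 6 mm above the panel at rest; it sinks with the key. Its z axis is the key's outward normal, 0.21 rad (12 deg) off vertical, leaning to the front; press against it. x runs uphill along the panel towards the pan, y to the left.
- key_unit (a joint): Unit key, not to be pressed: small flat key, 20 mm wide (y) x 9 mm, in the front row 76 mm to the left of the tare key. Same values and spring as the others; it counts as pressed beyond 0.001 m.
- key_cal (a joint): Calibration key, not to be pressed: small flat key, 20 mm wide (y) x 9 mm, in the front row 76 mm to the right of the tare key. Same values and spring as the others; it counts as pressed beyond 0.001 m.
- bottle: Small open amber glass bottle standing loose on the pan, 52 mm across, 112 mm high, about 0.14 kg; origin at the centre of its foot, z up. Its mouth is 197 mm above the bench. Not to be touched.
- amber_large: Large capped amber bottle on the bench beside the balance, 76 mm across, 180 mm high; origin at the centre of its foot. Leave alone.
- amber_medium: Medium capped amber bottle on the bench beside the balance, 62 mm across, 145 mm high; origin at the centre of its foot. Leave alone.
- tub: White plastic tub with screw lid on the bench beside the balance, 72 mm across, 80 mm high; origin at the centre of its foot. Leave alone.
- beaker: Small glass beaker on the bench beside the control panel, 54 mm across, 64 mm high; origin at the centre of its foot. Leave alone.
- cap: Black screw cap lying on the bench beside the control panel, 31 mm across, 16 mm high; origin at the centre of its underside. Leave alone.
- spatula: Steel lab spatula lying across the bench in front of the balance, 190 mm long (its x), 5 mm thick; origin at its middle, underside. Leave alone.

How it is judged (in metres and radians):
On the way, in this order (a step that is already met when the one before it is completed fails the run):
1. the round on key is pressed with the fingers, the other keys up (value of joint key_on above 0.002 m and contact force between the fingers and balance above 0.5 N and value of joint each of key_tare, key_print below 0.001 m), for 0.1 s.
2. then, the on key up again, the long tare key is pressed with the fingers (value of joint key_tare above 0.002 m and contact force between the fingers and balance above 0.5 N and value of joint each of key_on, key_print below 0.001 m), for 0.1 s.
3. then, the tare key up again, the square print key is pressed with the fingers (value of joint key_print above 0.002 m and contact force between the fingers and balance above 0.5 N and value of joint each of key_on, key_tare below 0.001 m), for 0.1 s.
At the end, for the whole second after the job is handed in: The on, tare and print keys have been pressed in that order and all five keys are up again (within 1 mm); the bottle stands upright and still on the pan within 6 mm of where it was; the six other loose things lie within 20 mm of where they were (value of joint each of key_on, key_tare, key_print, key_unit, key_cal below 0.001 m and distance of bottle from where it was at the start of the episode below 0.006 m and angle between bottle's own z axis and vertical below 0.1 rad and linear speed of bottle below 0.01 m/s and distance of each of amber_large, amber_medium, tub, beaker, cap, spatula from where it was at the start of the episode below 0.02 m); the robot touches nothing.
It fails at once if the unit key or the calibration key is pressed (1 mm or more) (value of joint any of key_unit, key_cal above 0.001 m).
It fails at once if the robot pushes on the balance or a key with more than 20 N (contact force between any of the fingers, the arm and balance above 20 N).
It fails at once if the robot touches the pan or the bottle on it (contact force between any of the fingers, the arm and pan above 0.3 N or contact force between any of the fingers, the arm and bottle above 0.3 N).
It fails at once if the bottle on the pan is shifted by 6 mm, lifted or tipped (distance of bottle from where it was at the start of the episode above 0.006 m or angle between bottle's own z axis and vertical above 0.1 rad).
It fails at once if another thing on the bench is moved by more than 20 mm or lifted (distance of any of amber_large, amber_medium, tub, beaker, cap, spatula from where it was at the start of the episode above 0.02 m).
It also fails if it takes over 48 s, if anything falls off the work surface, if the arm or the gripper's body presses on something with over 40 N, if the wrist force passes 120 N, or if a joint passes its speed limit or range.

## Robot

A 6-joint arm with a two-finger parallel gripper is mounted at the origin on the work surface. World frame = base frame: x ahead of the robot, y to its left, z up, the work surface at z = 0. Lengths are in mm, angles in rad, forces in N, time in s.
With the tool pointing down it reaches from about 350 to 775 mm from the base axis. Payload 7.3 kg.
Tool frame: the origin (TCP) lies at the very end of the fingers, on their centre line; the grasp point (between the pads) lies 19 mm behind it; x points along the fingers, z is the direction in which the jaws open and shut, and the axes are right-handed (so a half turn about x gives the same grasp; the last joint's range is limited). The gripper opens to 92 mm and grips with 3 to 60 N. Pads are 19 mm wide; open, the fingers measure 130 mm over their backs; the gripper's body (75 mm by 190 mm) begins 47 mm behind the grasp point.
Start: joints at [0.991, 0.342, 1.524, -0, 1.275, -0.146], TCP at [220.658, 476.398, 226.741] pointing down, gripper open.
Joint ranges: [-2.53, 2.53], [-0.77, 2.02], [0.04, 2.7], [-1, 4.14], [0.28, 2.66], [-3.11, 3.11]. Speed limits (rad/s): [2.57, 2.57, 3.14, 3.14, 3.14, 3.14].

## Interface

Orientations are given as [roll, pitch, yaw] about the fixed x, y, z axes, in that order (R = Rz(yaw) Ry(pitch) Rx(roll)).
In Python, from plant import * gives the robot as it stands.
- The arm moves only by the tool carry_out, never from a script. Its argument "rows" is a list of rows, each a list of 4 numbers: the shift along the world's x, y, z in mm, then the turn about the world's z in degrees. In form: [[x, y, z, twist], ...]. A call has 1 to 20 rows; each row is the pose to reach, as a shift and turn from the pose measured when the call began; what a row does not reach only later rows make up. A row lasts 1/12 s, in which the tool goes at most 41.7 mm and 7.16 degrees, less where a joint would pass 70% of its speed; a pose out of reach is approached as far as the arm can. A call with a gripper value outside its range is refused whole. "hand" is the finger opening in mm, from 0 to 91.8, set as the call begins (left out, the last holds). The fingers move at their own pace and stop on an object; the grip force is fixed at half the most. Time passes only in rows, so rows that repeat a pose let the fingers close. It gives the time, the measured TCP pose, the force and the opening at its end, in the units of the state.
- get_obs(): the state, without advancing time (a new reading comes with each control period).
- capture(name): name is "scene" or "top" or "wrist"; returns the picture (480x640x3 uint8, red, green, blue); there is no depth.
- camera_info(name): a dict with "camera_matrix" (3x3 intrinsics, pixels), "pose" (4x4, takes a point from camera to world coordinates); the wrist camera has in their place "mount" (4x4, takes a point from camera to tool coordinates, whose origin is the TCP and whose axes are the tool frame's). Camera axes: x right, y down, z forward; pixel columns grow to the right and rows downward; lengths in mm; the calibration is good to about 2 mm. The wrist camera is an equidistant fisheye: a pixel r from the principal point sees the ray r / f radians off the axis. A picture is of the moment at which its call begins: read the wrist's pose just before it. camera_info takes no time and is no camera call.
- close_job(): hands the job in, once; it reports no verdict.
The state is a dict: "time": time; "joint_positions": joint angles; "dq": joint speeds; "tau": joint torques, N m; "tool_pos": TCP position; "tcp_rot": TCP orientation; "contact_force": force on the tool from outside, world axes, zero at the start; "moment": the same for the moment, N m; "grip_width": finger opening in mm.
Only numpy, scipy, OpenCV 4.12 (cv2) and the standard library are available. Lean on these libraries where they do the work, as an engineer would, in place of code of your own. Each camera call takes 0.05 s, during which the arm holds its last target. There are 200 camera calls.

## Working session

There is one attempt and no reset: what is moved stays moved. The work goes in short steps, Python scripts to look and compute and a tool call to move; the robot and the scene stay as the last step left them, time stands still between calls to the robot, and variables do not carry over. Pictures are saved under pics/ and viewed, about 8 in all and at most 12, crops included, and the job is handed in when it is done.

Besides the shell and the picture viewer there is one more tool, called after "Request:" as name(argument=value, ...) on one line, values as JSON. carry_out: Moves the arm, as the interface text tells. Its arguments: {"type":"object","properties":{"rows":{"type":"array"},"hand":{"type":"number"}},"required":["rows"]}

```bash
mkdir -p pics
python3 - <<'E'
from plant import *
import cv2
print(get_obs())
for n in ("scene","top"):
    im=capture(n); cv2.imwrite(f"pics/{n}0.png",im[:,:,::-1])
    print(n,camera_info(n))
print(camera_info("wrist"))
E
```

```text
{'time': 0.0, 'joint_positions': array([ 9.90999042e-01,  3.42745374e-01,  1.52500727e+00,  1.73565179e-05,
        1.27537903e+00, -1.45997984e-01]), 'dq': array([ 0.0006585 , -0.00098026, -0.00142941, -0.00109796, -0.00029463,
        0.00097866]), 'tau': array([ 5.24770712e-04, -4.31241453e+01, -2.44216758e+01,  7.18942937e-02,
        5.60197723e-02, -1.19463689e-04]), 'tool_pos': array([220.42336167, 476.04927978, 226.03659947]), 'tcp_rot': array([ 2.98481111,  1.56925721, -2.16138224]), 'contact_force': array([ 0.96694024,  0.25888788, -0.03824064]), 'moment': array([-3.56786930e-02, -9.83932455e-06, -9.13627100e-03]), 'grip_width': 92.01999744244235}
scene {'camera_matrix': array([[443.73035945,   0.        , 317.37762418],
       [  0.        , 443.73035945, 232.45943125],
       [  0.        ,   0.        ,   1.        ]]), 'pose': array([[-1.68079245e-01,  6.38013332e-01, -7.51457488e-01,
         1.25644633e+03],
       [ 9.85613302e-01,  1.22508664e-01, -1.16439026e-01,
         1.54432034e+02],
       [ 1.77704017e-02, -7.60217479e-01, -6.49425590e-01,
         6.6867498
[... 445 characters left out ...]
01],
       [-6.35090131e-03, -2.29939665e-01, -9.73184164e-01,
         7.72157897e+02],
       [ 0.00000000e+00,  0.00000000e+00,  0.00000000e+00,
         1.00000000e+00]])}
{'camera_matrix': array([[371.64829954,   0.        , 319.0330702 ],
       [  0.        , 371.64829954, 238.27415961],
       [  0.        ,   0.        ,   1.        ]]), 'mount': array([[ 1.43733969e-03, -2.50878956e-01,  9.68017398e-01,
        -1.57942823e+02],
       [-1.43701866e-03, -9.68017917e-01, -2.50876957e-01,
         6.80400644e+01],
       [ 9.99997935e-01, -1.03046366e-03, -1.75188832e-03,
         7.71587592e-01],
       [ 0.00000000e+00,  0.00000000e+00,  0.00000000e+00,
         1.00000000e+00]])}
```

View pics/top0.png

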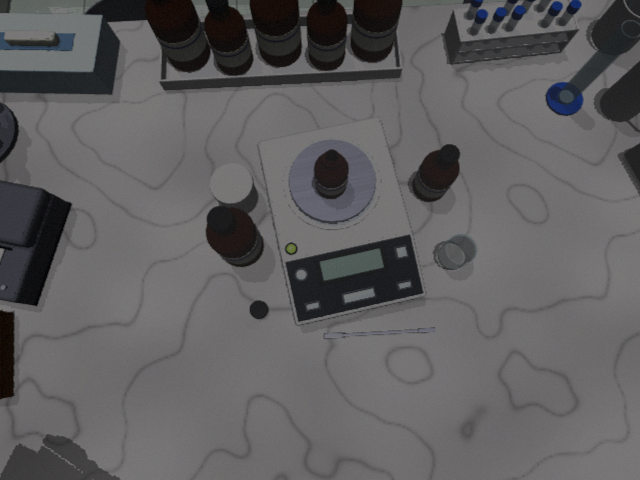

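View pics/scene0.png

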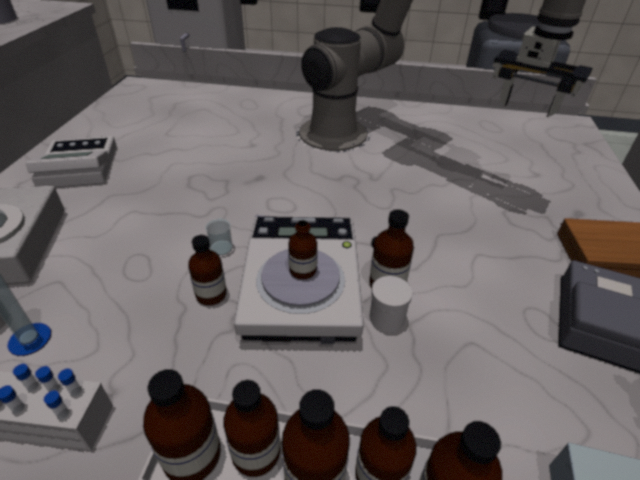

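Top view: on key at about (301,274), tare (358,296), print (402,252), unit (313,306) and cal (405,285). The beaker is at (450,255) and the cap at (259,310). I'll fit these by masks.

```bash
cat > h.py <<'E'
import numpy as np, cv2
from plant import *
def ray(n,u,v):
    c=camera_info(n);K=c["camera_matrix"];P=c["pose"]
    return P[:3,3],P[:3,:3]@np.linalg.inv(K)@[u,v,1]
def hit(n,uv,p,nrm):
    o,d=ray(n,*uv);return o+d*(nrm@(p-o))/(nrm@d)
def zhit(n,uv,z): return hit(n,uv,np.array([0,0,z]),np.array([0,0,1.]))
E
python3 - <<'E'
from h import *
im=cv2.imread("pics/top0.png");g=cv2.cvtColor(im,cv2.COLOR_BGR2GRAY)
roi=np.zeros_like(g);roi[230:330,275:435]=255
dark=((g<70)&(roi>0)).astype(np.uint8)
dark=cv2.morphologyEx(dark,cv2.MORPH_CLOSE,np.ones((3,3)))
cs,_=cv2.findContours(dark,cv2.RETR_EXTERNAL,cv2.CHAIN_APPROX_NONE)
c=max(cs,key=cv2.contourArea)
h=cv2.convexHull(c);ap=cv2.approxPolyDP(h,6,True)[:,0].astype(float);print("corners",ap.tolist())
q=sorted(ap.tolist(),key=lambda p:p[1])
# front/back in world at their heights
W=[zhit("top",p,69.2 if (p[1]<265) else 48.8) for p in ap];print(np.round(W,1))
W=np.array(W);cen=W.mean(0)
o=W[np.argsort(W[:,2])];f=o[:2][np.argsort(o[:2,1])];b=o[2:][np.argsort(o[2:,1])]
print("depth",np.linalg.norm(b-f,axis=1),"width",np.linalg.norm(f[1]-f[0]),np.linalg.norm(b[1]-b[0]))
ly=(f[1]-f[0]+b[1]-b[0])[:2];yaw=np.arctan2(-ly[0],ly[1]);print("yaw",yaw,"cen",cen)
s=.21;x=np.array([np.cos(yaw)*np.cos(s),np.sin(yaw)*np.cos(s),np.sin(s)]);y=np.array([-np.sin(yaw),np.cos(yaw),0]);n=np.cross(x,y)
m=((g>85)&(cv2.drawContours(np.zeros_like(g),[h],-1,255,-1)>0)).astype(np.uint8)
k,l,st,ce=cv2.connectedComponentsWithStats(m)
for i in range(1,k):
    if st[i,4]<15: continue
    p=hit("top",ce[i],cen+6*n,n);r=p-cen
    print(st[i].tolist(),ce[i].round(1),"world",p.round(1),"panel",np.round([r@x,r@y],1))
for nm,uv,z in(("beaker",(450,255),30),("cap",(259,310),16),("medlarge cap",(222,218),180),("bottle mouth",(331,157),197)): print(nm,zhit("top",uv,z).round())
E
```

```text
corners [[409.0, 235.0], [421.0, 293.0], [298.0, 320.0], [286.0, 262.0]]
[[598.8 -82.3  69.2]
 [505.8 -96.2  48.8]
 [473.8 105.3  48.8]
 [565.5 119.5  69.2]]
depth [96.23920287 95.07902455] width 204.07504791225028 204.47929632005975
yaw 0.16057635631846695 cen [535.98754527  11.59855821  59.        ]
[397, 247, 10, 10, 83] [401.4 251.5] world [572.  -67.2  70. ] panel [ 24.7 -83.5]
[321, 250, 62, 30, 1030] [350.4 264.3] world [555.8  16.5  69.5] panel [22.1  1.6]
[296, 270, 10, 9, 72] [300.8 274.1] world [544.5  96.5  69.8] panel [23.7 82.5]
[399, 282, 12, 7, 55] [404.6 284.6] world [519.8 -69.1  59. ] panel [-28.3 -77. ]
[344, 289, 31, 14, 243] [358.7 295.1] world [507.1   5.9  58.9] panel [-28.8  -1. ]
[307, 303, 12, 7, 58] [312.5 305.6] world [494.5  80.7  58.8] panel [-29.3  74.8]
beaker [ 569. -156.   30.]
cap [496. 172.  16.]
medlarge cap [611. 197. 180.]
bottle mouth [686.  41. 197.]
```

Run:
```python
from h import *
from scipy.spatial.transform import Rotation as Ro
o=get_obs();R=Ro.from_euler("xyz",o["tcp_rot"]).as_matrix();print(R.round(3))
print("jaw heading deg",np.degrees(np.arctan2(R[1,2],R[0,2])))
im=cv2.imread("pics/top0.png")
c=im[120:330,190:480];cv2.imwrite("pics/c.png",cv2.resize(c,None,fx=2.7,fy=2.7,interpolation=cv2.INTER_CUBIC))
```

```text
[[-0.001 -0.907  0.42 ]
 [-0.001  0.42   0.907]
 [-1.     0.    -0.001]]
jaw heading deg 65.14299458408605
```

View pics/c.png

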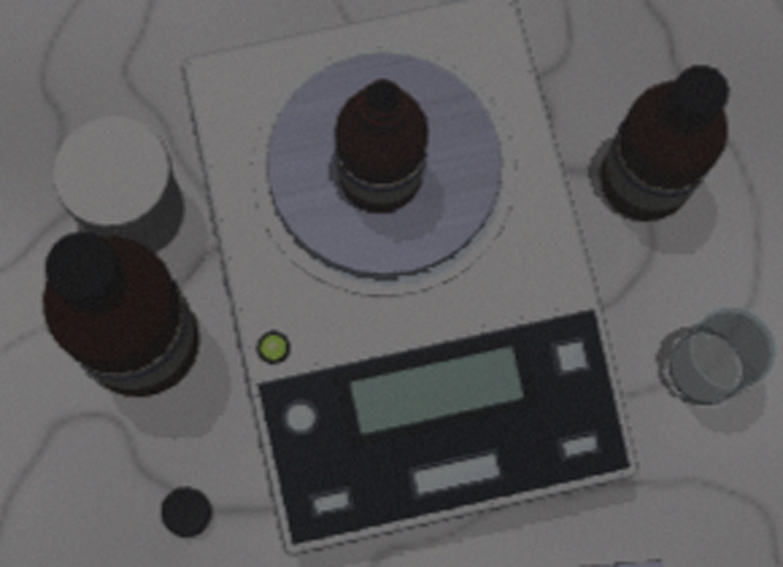

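Clearances work out. The large bottle's axis is at about (612,199), so I'll turn the jaw axis to about 110° and approach the on key from above with the fingers closed.

Request:
carry_out(hand=0, rows=[[8,-10,0,1],[24,-29,0,3],[40,-48,0,6],[60,-72,0,9],[80,-96,0,12],[100,-120,0,15],[120,-143,0,18],[140,-167,0,21],[160,-191,0,24],[180,-215,0,27],[200,-239,0,30],[220,-263,0,33],[240,-287,0,36],[260,-310,0,39],[280,-334,0,41],[296,-353,0,43],[308,-368,0,44],[316,-378,0,45],[320,-383,0,45],[320,-383,0,45]])

```text
time: 1.77
tool_pos: [540.8, 92.1, 225.6]
tcp_rot: [2.446, 1.569, -1.917]
contact_force: [-0.2, 0.3, 0.0]
grip_width: 0.7
```

Request:
carry_out(rows=[[0,1,-12,0],[0,1,-30,0],[0,1,-52,0],[0,1,-74,0],[0,1,-94,0],[0,1,-108,0],[0,1,-118,0],[0,1,-125,0],[0,1,-125,0],[0,1,-125,0]])

```text
time: 2.6
tool_pos: [540.9, 93.5, 100.9]
tcp_rot: [2.646, 1.569, -1.717]
contact_force: [0.2, 0.0, 0.2]
grip_width: 0.6
```

```bash
cat >> h.py <<'E'
from scipy.spatial.transform import Rotation as Ro
def wproj(P,o):
    R=Ro.from_euler("xyz",o["tcp_rot"]).as_matrix();c=camera_info("wrist");M=c["mount"];K=c["camera_matrix"]
    t=R.T@(np.array(P,float)-o["tool_pos"]);q=M[:3,:3].T@(t-M[:3,3])
    r=np.hypot(q[0],q[1]);th=np.arctan2(r,q[2]);return K[0,2]+K[0,0]*th*q[0]/r,K[1,2]+K[0,0]*th*q[1]/r
def snap(name):
    o=get_obs();im=capture("wrist")[:,:,::-1].copy()
    print(o["tool_pos"].round(1),o["contact_force"].round(2))
    for k,P in dict(on=(544.5,96.5,69.8),tare=(507.1,5.9,58.9),prt=(572,-67.2,70),unit=(494.5,80.7,58.8),cal=(519.8,-69.1,59),tcp=o["tool_pos"]).items():
        u=wproj(P,o);print(k,np.round(u,1));cv2.circle(im,(int(u[0]),int(u[1])),2,(0,0,255),-1)
    cv2.imwrite(name,im)
E
python3 -c "
from h import *
snap('pics/w1.png')"
```

```text
[540.9  93.5 100.9] [0.19 0.04 0.23]
on [320.5 279.1]
tare [190.5 158.1]
prt [ 59.7 227.2]
unit [324.7 180.1]
cal [ 81.6 144.4]
tcp [317.2 294. ]
```

View pics/w1.png

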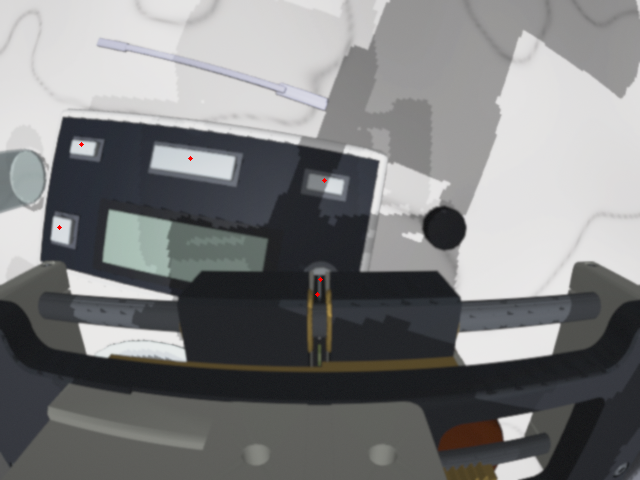

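The wrist view puts the keys about 2 mm left of and 1 mm uphill from my prediction: tare is at about (195,161) against (190,158). I'll correct for that and lower in guarded steps.

Request:
carry_out(rows=[[1,2,-5,0],[3,4,-12,0],[3,4,-20,0],[3,4,-24,0],[3,4,-26,0],[3,4,-27,0],[3,4,-27,0],[3,4,-27,0]])

```text
time: 3.32
tool_pos: [544.4, 97.3, 74.4]
tcp_rot: [-2.902, 1.569, -0.982]
contact_force: [0.5, -0.3, -0.7]
grip_width: 0.4
```

Request:
carry_out(rows=[[0,0,-1,0],[0,0,-1.5,0],[0,0,-2,0],[0,0,-2,0]])

```text
time: 3.65
tool_pos: [544.4, 97.3, 72.4]
tcp_rot: [-2.869, 1.569, -0.949]
contact_force: [-0.1, -0.0, 0.0]
grip_width: 0.5
```

Request:
carry_out(rows=[[0,0,-0.5,0],[0,0,-1,0],[0,0,-1,0]])

```text
time: 3.9
tool_pos: [544.5, 97.3, 71.5]
tcp_rot: [-2.733, 1.569, -0.813]
contact_force: [0.7, 0.2, 0.8]
grip_width: 0.4
```

Request:
carry_out(rows=[[0,0,-0.5,0],[0,0,-1,0],[0,0,-1,0]])

```text
time: 4.15
tool_pos: [544.7, 97.3, 70.6]
tcp_rot: [-2.558, 1.569, -0.638]
contact_force: [0.0, 0.5, 2.2]
grip_width: 0.4
```

Request:
carry_out(rows=[[0,0,-0.5,0],[0,0,-1,0],[0,0,-1,0]])

```text
time: 4.4
tool_pos: [544.9, 97.4, 69.7]
tcp_rot: [-2.435, 1.568, -0.515]
contact_force: [-0.0, 0.7, 2.9]
grip_width: 0.2
```

About 1 N/mm above 1 N, as the spring should read. One more millimetre.

Request:
carry_out(rows=[[0,0,-0.6,0],[0,0,-1.1,0],[0,0,-1.1,0],[0,0,-1.1,0],[0,0,-1.1,0]])

```text
time: 4.82
tool_pos: [545.0, 97.4, 68.8]
tcp_rot: [-2.361, 1.568, -0.44]
contact_force: [-0.3, 0.5, 3.2]
grip_width: 0.4
```

Request:
carry_out(rows=[[0,0,-0.5,0],[0,0,-0.5,0],[0,0,-0.5,0]])

```text
time: 5.07
tool_pos: [545.1, 97.4, 68.3]
tcp_rot: [-2.312, 1.568, -0.391]
contact_force: [0.4, 0.6, 4.4]
grip_width: 0.1
```

```bash
python3 -c "
from h import *
for i in range(6):
    capture('wrist') if i<5 else snap('pics/w2.png'); print(get_obs()['contact_force'].round(2))"
```

```text
[0.9  0.18 4.46]
[0.47 0.29 5.12]
[0.54 0.82 4.28]
[0.26 0.17 4.84]
[0.05 0.96 4.43]
[545.1  97.4  68.3] [0.05 0.96 4.43]
on [315.7 293.6]
tare [163.  150.6]
prt [ 22.6 231.3]
unit [320.6 175.4]
cal [ 45.5 137.5]
tcp [317.2 294. ]
[0.18 0.43 4.07]
```

View pics/w2.png

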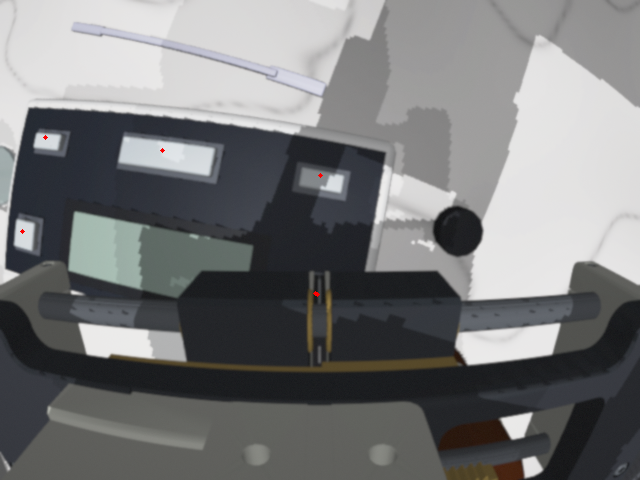

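On key: force averages 4.5 N, about 3.5 mm down, held for more than 0.3 s. Lift and go over to the tare key.

Request:
carry_out(rows=[[0,0,4,0],[0,0,14,0],[0,0,24,0],[-4,-10,27,-1],[-12,-28,27,-4],[-20,-48,27,-7],[-28,-68,27,-9],[-35,-83,27,-11],[-38,-90,25,-11],[-38,-90,16,-11],[-38,-90,7,-11],[-38,-90,1,-11],[-38,-90,-3,-11],[-38,-90,-4,-11],[-38,-90,-4,-11]])

```text
time: 6.62
tool_pos: [506.9, 8.0, 63.6]
tcp_rot: [-2.572, 1.569, -0.843]
contact_force: [-0.6, -0.1, 0.3]
grip_width: 0.5
```

Request:
carry_out(rows=[[0,0,-0.7,0],[0,0,-1.4,0],[0,0,-2,0],[0,0,-2,0]])

```text
time: 6.95
tool_pos: [507.0, 8.1, 61.7]
tcp_rot: [-2.496, 1.569, -0.766]
contact_force: [0.5, -0.2, 0.3]
grip_width: 0.8
```

Request:
carry_out(rows=[[0,0,-0.5,0],[0,0,-1,0],[0,0,-1,0]])

```text
time: 7.2
tool_pos: [507.0, 8.0, 60.7]
tcp_rot: [-2.477, 1.568, -0.747]
contact_force: [0.0, -0.1, -0.2]
grip_width: 0.4
```

Request:
carry_out(rows=[[0,0,-0.5,0],[0,0,-1,0],[0,0,-1,0]])

```text
time: 7.45
tool_pos: [507.2, 8.0, 59.8]
tcp_rot: [-2.382, 1.568, -0.652]
contact_force: [0.4, 1.0, 1.0]
grip_width: 0.5
```

Request:
carry_out(rows=[[0,0,-0.5,0],[0,0,-1,0],[0,0,-1,0]])

```text
time: 7.7
tool_pos: [507.4, 8.0, 58.9]
tcp_rot: [-2.274, 1.568, -0.545]
contact_force: [0.5, 0.2, 2.8]
grip_width: -0.0
```

Request:
carry_out(rows=[[0,0,-0.5,0],[0,0,-1,0],[0,0,-1,0]])

```text
time: 7.95
tool_pos: [507.5, 8.1, 58.0]
tcp_rot: [-2.212, 1.567, -0.483]
contact_force: [0.0, -0.1, 4.0]
grip_width: 0.7
```

Request:
carry_out(rows=[[0,0,-0.4,0],[0,0,-0.8,0],[0,0,-0.8,0],[0,0,-0.8,0]])

```text
time: 8.28
tool_pos: [507.7, 8.1, 57.3]
tcp_rot: [-2.168, 1.567, -0.439]
contact_force: [-0.3, 1.2, 4.0]
grip_width: 0.1
```

```bash
python3 -c "
from h import *
f=[]
for i in range(6):
    capture('wrist'); f.append(get_obs()['contact_force'])
print(np.mean(f,0)); snap('pics/w3.png')"
```

```text
[-0.08595573  1.2670174   4.04243957]
[507.7   8.1  57.2] [-0.37  1.57  5.03]
on [475.  388.3]
tare [312.7 294. ]
prt [156.2 389.3]
unit [470.7 289.6]
cal [157.1 291.9]
tcp [317.3 294.4]
```

View pics/w3.png

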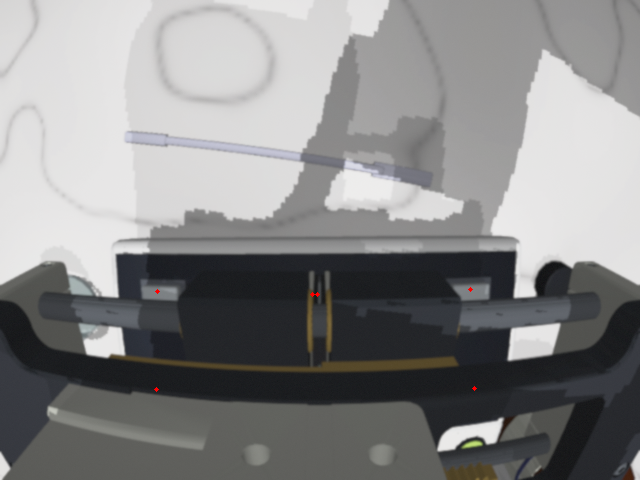

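Tare key: about 4.1 N, about 3.2 mm down, held. The fingertips are midway between the unit and cal keys. On to print.

Request:
carry_out(rows=[[0,0,4,0],[0,0,14,0],[0,0,26,0],[5,-6,36,-1],[16,-18,40,-3],[30,-35,40,-5],[44,-51,40,-7],[56,-65,40,-9],[63,-73,40,-9],[64,-74,36,-9],[64,-74,28,-9],[64,-74,22,-9],[64,-74,18,-9],[64,-74,17,-9],[64,-74,17,-9]])

```text
time: 9.88
tool_pos: [571.0, -65.3, 73.6]
tcp_rot: [-2.393, 1.568, -0.819]
contact_force: [-0.0, 0.2, 0.2]
grip_width: 0.6
```

Request:
carry_out(rows=[[0,0,-0.7,0],[0,0,-1.4,0],[0,0,-2,0],[0,0,-2,0]])

```text
time: 10.22
tool_pos: [571.0, -65.2, 71.8]
tcp_rot: [-2.315, 1.568, -0.741]
contact_force: [-0.3, 0.6, -0.1]
grip_width: 0.4
```

Request:
carry_out(rows=[[0,0,-0.5,0],[0,0,-1,0],[0,0,-1,0]])

```text
time: 10.47
tool_pos: [571.2, -65.2, 70.9]
tcp_rot: [-2.214, 1.568, -0.641]
contact_force: [0.0, 1.2, 1.6]
grip_width: 0.2
```

Request:
carry_out(rows=[[0,0,-0.5,0],[0,0,-1,0],[0,0,-1,0]])

```text
time: 10.72
tool_pos: [571.4, -65.2, 70.0]
tcp_rot: [-2.131, 1.568, -0.558]
contact_force: [-0.2, 0.1, 2.9]
grip_width: 0.5
```

Request:
carry_out(rows=[[0,0,-0.5,0],[0,0,-1,0],[0,0,-1,0]])

```text
time: 10.97
tool_pos: [571.6, -65.1, 69.2]
tcp_rot: [-2.062, 1.567, -0.489]
contact_force: [0.8, 0.3, 2.9]
grip_width: 0.6
```

Request:
carry_out(rows=[[0,0,-0.4,0],[0,0,-0.8,0],[0,0,-0.8,0],[0,0,-0.8,0]])

```text
time: 11.3
tool_pos: [571.7, -65.1, 68.4]
tcp_rot: [-2.027, 1.567, -0.454]
contact_force: [0.8, 1.4, 3.9]
grip_width: 0.6
```

```bash
python3 -c "
from h import *
f=[]
for i in range(6):
    capture('wrist'); f.append(get_obs()['contact_force'])
print(np.mean(f,0)); snap('pics/w4.png')"
```

```text
[0.03945403 0.60074768 3.97922422]
[571.7 -65.2  68.4] [-0.54  0.29  3.8 ]
on [610.6 238.8]
tare [468.6 155.9]
prt [312.9 296.6]
unit [588.5 143.8]
cal [308.8 179.1]
tcp [317.4 294.6]
```

View pics/w4.png

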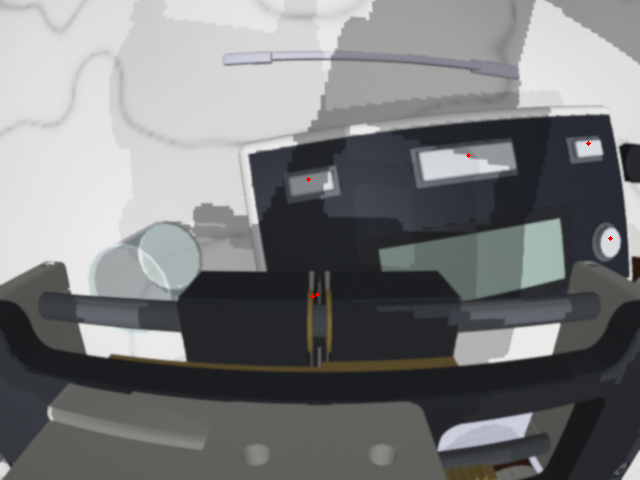

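Print: about 4.0 N, about 3 mm down. I'll add a little margin, then lift and retreat.

Request:
carry_out(rows=[[0,0,-0.4,0],[0,0,-0.4,0],[0,0,-0.4,0],[0,0,3,0],[0,0,12,0],[0,0,30,0],[0,0,55,0],[0,0,80,0],[-10,0,105,0],[-30,0,125,0],[-50,0,145,0],[-80,0,155,0],[-105,0,160,0],[-125,0,160,0],[-140,0,160,0],[-150,0,160,0],[-150,0,160,0],[-150,0,160,0]])

```text
time: 13.15
tool_pos: [421.9, -65.3, 228.8]
tcp_rot: [-2.018, 1.566, -0.445]
contact_force: [0.8, -0.1, 0.7]
grip_width: 0.4
```

```bash
python3 -c "
from h import *
snap('pics/w5.png'); cv2.imwrite('pics/scene1.png',capture('scene')[:,:,::-1])
a=cv2.imread('pics/scene0.png',0);b=cv2.imread('pics/scene1.png',0);print([round(float(cv2.absdiff(a,b)[r:r+40,180:420].mean()),1) for r in (220,260,300)])
print(get_obs()['contact_force'])"
```

```text
[421.9 -65.3 228.8] [ 0.76 -0.14  0.75]
on [474.3 338.5]
tare [391.5 304.8]
prt [316.9 367.1]
unit [463.9 291. ]
cal [314.9 317.2]
tcp [317.4 294.6]
[2.4, 2.3, 2.2]
[-0.39695025 -0.2078148   0.82208249]
```

View pics/w5.png

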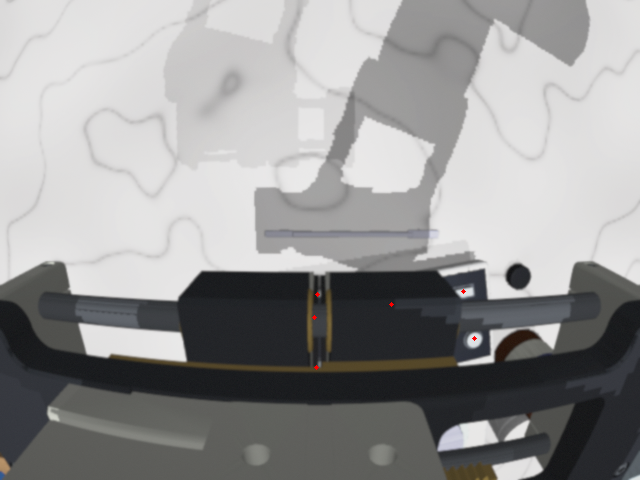

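View pics/scene1.png

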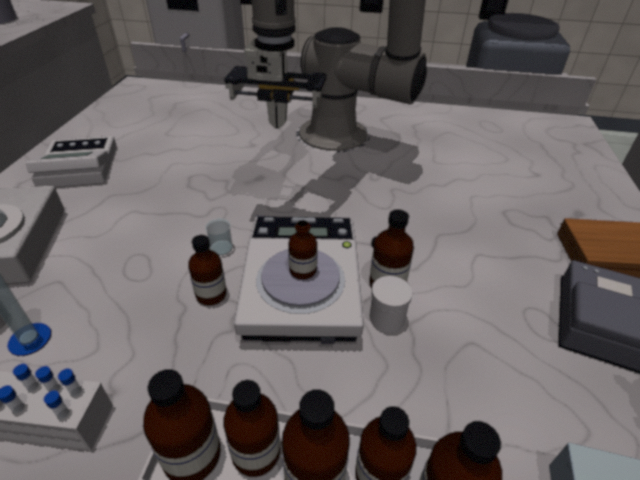

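The scene picture is unchanged: the bottle stands on the pan at (303,250), the things beside the balance are in place, and the hand is clear of the balance. In the wrist view the spatula and cap lie undisturbed. Handing in.

```bash
python3 -c "
from plant import *
print(close_job())"
```

```text
the job is handed in; nothing more can be done
None
```

I pressed the on, tare and print keys in that order with closed fingertips, then backed the hand off and handed the job in at about 13 s. `close_job()` gives no verdict, so what follows rests on force readings and pictures.

- **Presses:** I lowered onto each key in about 1 mm steps and let it come up before the next. The key values can't be read directly, so depth is estimated from the spring force and the height of the fingertips.

| Key | Steady force | Estimated depth | Time held |
|---|---|---|---|
| on | about 4.5 N | about 3.5 mm | over 0.3 s |
| tare | about 4.1 N | about 3 mm | over 0.3 s |
| print | about 4.0 N | about 3 mm, then 0.4 mm more | over 0.3 s |

- **Limits:** The highest force I read was about 5 N, against the 20 N limit. No move went near the unit or cal key, the pan or the bottle.
- **Final check:** The last scene picture matches the first around the balance, with the bottle standing on the pan and the things beside it in place. The cap and spatula look undisturbed in the last wrist picture. The hand was 150 mm in front of the print key and 229 mm up, with only sensor noise on the force reading (under 1 N).
- **Disagreement:** The wrist camera put the keys about 2 mm left and uphill of the top-camera fix. I corrected for that before the first press. No check failed.

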